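# Rock a resin flask, then find its thread and take the cap off

## Robot

A 6-joint arm with a two-finger parallel gripper is mounted at the origin on a cart in front of the work surface, level with it; the furniture and walls round the work are solid. World frame = base frame: x ahead of the robot, y to its left, z up, the work surface at z = 0. Lengths are in mm, angles in degrees, forces in N, time in s.
With the tool pointing down it reaches from about 300 to 950 mm from the base axis. Payload 3.1 kg.
Tool frame: the origin (TCP) lies at the very end of the fingers, on their centre line; the grasp point (between the pads) lies 19 mm behind it (bot.grasp_offset is the distance from the TCP to the grasp point, in mm); z points along the fingers, y is the line along which they close (so a half turn about z gives the same grasp; the last joint's range is limited). The gripper opens to 85 mm and grips with 20 to 120 N. Pads are 22 mm wide; open, the fingers measure 114 mm over their backs; the gripper's body (76 mm by 85 mm) begins 54 mm behind the grasp point. The pads swing forward as they close: fully open they stand 13 mm farther back than shut.
Start: joints at [-78.478, 17.653, 93.61, -0, 68.738, -3.994], TCP at [167.162, -602.237, 231.272] pointing down, gripper open.
Joint ranges: [-175.34, 175.34], [-45.06, 112.39], [2.9, 150.54], [-68.45, 248.45], [3.09, 151.38], [-168.51, 168.51]. Speed limits (degrees/s): [159.86, 159.86, 180, 180, 180, 180].

## Interface

Orientations are given as a 3x3 rotation matrix whose columns are the frame's x, y, z axes.
In Python, from station import bot gives the robot as it stands.
- The arm moves only by the shell command python3 -m jog 'ROWS' [FORCE]. ROWS is JSON, a list of rows, each an object of numbers: "x", "y", "z": the shift along the tool's x, y, z in mm; "yaw": the turn about the tool's z in rad; "jaw": the gripper command: -1 is fully open, 1 is shut, values between are in proportion. A call has 1 to 20 rows; each row shifts and turns the commanded pose from where the row before left it, along the tool's axes as they then stand; what a row does not reach is not made up. A row lasts 1/8 s, in which the tool goes at most 62.5 mm and 10.7 degrees, less where a joint would pass 70% of its speed; a pose out of reach is approached as far as the arm can. A call with a gripper value outside its range is refused whole. The fingers move at their own pace and stop on an object; FORCE is the grip in N (left out, the last holds). Time passes only in rows, so rows that do not move let the fingers close. It gives the time, the measured TCP pose, the force, the opening and the grip force at its end, in the units of the state.
- bot.read_state(): the state, without advancing time (a new reading comes with each control period).
- bot.grab_frame(name): name is "side" or "top"; returns (picture, depth): 480x640x3 uint8, red, green, blue; 480x640 float32, mm along the optical axis (not along the pixel's ray), 0 where there is no reading.
- bot.calibration(name): a dict with "fx", "fy", "cx", "cy" (pixels), "R" (3x3) and "t" (3): a world point X has camera coordinates R X + t. Camera axes: x right, y down, z forward; pixel columns grow to the right and rows downward; lengths in mm; the calibration is good to about 2 mm. A picture is of the moment at which its call begins. calibration takes no time and is no camera call.
- bot.job_done(): hands the job in; it is judged then, once.
Trained networks look in the newest picture that a camera, given by its name, has taken for a name from the list of things; names that differ only in an ending like _2 or _b are one class to them, and where a whole thing is asked for, a point or a joint stands for the part that bears it (a point fixed in the world has none). Each returns a list of dicts, best first, with "conf" (0 to 1); they miss things now and then, are a little off and sometimes report something else, mostly with a low value. They report only what shows in the picture. A call takes as long as a camera call. They do not tell look-alikes from the thing itself.
- bot.spot_in(query, camera): "bbox" ([left, top, right, bottom] in pixels, round what is visible of it).
The state is a dict: "time": time; "joint_positions": joint angles; "qvel": joint speeds; "joint_torque": joint torques, N m; "tool_pos": TCP position; "tcp_rot": TCP orientation; "contact_force": force on the tool from outside, world axes, zero at the start; "wrist_torque": the same for the moment, N m; "width": finger opening in mm; "grasp_force": force on a finger pad.
Only numpy, scipy, OpenCV 4.12 (cv2) and the standard library are available. Lean on these libraries where they do the work, as an engineer would, in place of code of your own. Each camera call takes 0.05 s, during which the arm holds its last target. There are 200 camera calls.

## Task

The two parts of the casting resin stand in two tilting cradles, and their screw caps have opposite threads so that they are never swapped, but nobody knows which is which. Take the left flask as the robot sees it: with its cap on, lift the lever to tip it about 45 degrees, hold it there for a second to wash the settled filler off the bottom, and lay the lever back on its rest so that the flask is upright; then find out by trying which way its cap unscrews, lift the cap straight off, and finish still holding it, right way up, a hand's breadth straight above the open neck so that it drips back into the flask; leave the right flask and the things lying about alone.

Things in the scene. Friction and masses are not known exactly. Their poses are not given: they have to be found in the camera images.
- stand_a: Grey tilting cradle a, screwed to the worktop: base 165 x 136 x 8 mm, two cheeks 118 mm tall, 106 mm apart, an aluminium flask 73 mm across between them. Origin on the worktop below the flask's centre line; x = the way the flask tips (away from its lever), y = along the tilt axis, which is 95 mm up. Flask shoulder 40 to 64 mm above the axis, neck 30 mm across. Both cradles look the same.
- flask_a (a joint): Tilt of flask a in its cradle: 0 = upright, lever on its rest (a stop); grows to 1.4 rad as the lever is lifted and the flask's top leans to the cradle's +x. Stiff bearing (0.45 N m, some 4 N at the knob): it stays where it is left.
- knob_a (a point): Centre of the black ball knob, 26 mm across, on the end of flask a's lever (11 mm rod): 115 mm from the tilt axis on the cradle's -x side, 95 mm above the worktop when upright. The lever's rest post stands 37 mm nearer the flask. Gripped along the cradle's y, the ball turns between the pads as the lever swings.
- mouth_a (a point): Centre of the rim of flask a's neck (inside the cap at first): 100 mm from the tilt axis on the flask's centre line, 195 mm above the worktop when upright; z along the centre line.
- stand_b: Grey tilting cradle b, screwed to the worktop: base 165 x 136 x 8 mm, two cheeks 118 mm tall, 106 mm apart, an aluminium flask 73 mm across between them. Origin on the worktop below the flask's centre line; x = the way the flask tips (away from its lever), y = along the tilt axis, which is 95 mm up. Flask shoulder 40 to 64 mm above the axis, neck 30 mm across. Both cradles look the same.
- flask_b (a joint): Tilt of flask b in its cradle: 0 = upright, lever on its rest (a stop); grows to 1.4 rad as the lever is lifted and the flask's top leans to the cradle's +x. Stiff bearing (0.45 N m, some 4 N at the knob): it stays where it is left.
- knob_b (a point): Centre of the black ball knob, 26 mm across, on the end of flask b's lever (11 mm rod): 115 mm from the tilt axis on the cradle's -x side, 95 mm above the worktop when upright. The lever's rest post stands 37 mm nearer the flask. Gripped along the cradle's y, the ball turns between the pads as the lever swings.
- mouth_b (a point): Centre of the rim of flask b's neck (inside the cap at first): 100 mm from the tilt axis on the flask's centre line, 195 mm above the worktop when upright; z along the centre line.
- cap_a: Black ribbed cap on flask a, 49 mm across, 30 mm tall, about 45 g. Origin: centre of its open underside, z up; when on, its top is 3 mm above the rim. Four lugs inside catch under ramps on the neck. One of caps a and b opens counter-clockwise from above, the other clockwise; nothing shows which. Turned the wrong way it stops dead within 12 degrees.
- cap_b: Black ribbed cap on flask b, 49 mm across, 30 mm tall, about 45 g. Origin: centre of its open underside, z up; when on, its top is 3 mm above the rim. Turned the right way a cap moves easily: 40 to 47 degrees from its start it comes free to lift straight off, up to a second stop at 56 to 65 degrees. A 20 N grip holds it.
- cup: Shallow cream mixing cup, 78 x 82 x 77 mm, loose, beyond the left cradle. Origin under its centre. Leave alone.
- pen: Black marker with a red cap, 134 mm long, 15 mm thick, loose, lying on the worktop on the robot's side of the right cradle. Leave alone.
- tape: Roll of masking tape, 105 mm across, 19 mm tall, loose, lying flat to the left of the cradles. Leave alone.
- mould_small: Small pink silicone mould, 44 x 57 x 27 mm, loose, beyond the gap between the cradles. Leave alone.
Mind the look-alikes: they are no part of the job. What is shaped like the cap_b but red or turquoise is not meant.

How it is judged:
By the outcome, as a careful person would: the job done as asked, in the order asked, and still so for the second after the job is handed in, while the arm keeps its last pose, push and grip.
It also fails if it takes over 72 s, if anything falls off the work surface, if the arm or the gripper's body presses on something with over 40 N, if the wrist force passes 120 N, or if a joint passes its speed limit or range.

## Working session

There is one attempt and no reset: what is moved stays moved. The work goes in short steps, Python scripts to look and compute and a shell command to move; the robot and the scene stay as the last step left them, time stands still between calls to the robot, and variables do not carry over. Pictures are saved under pics/ and viewed, at most 10 in all, crops included, and the job is handed in when it is done.

```bash
mkdir -p pics; ls
cat > h.py <<'E'
import numpy as np, cv2
from station import bot
def pts(name,d):
    c=bot.calibration(name);R=np.array(c["R"]);t=np.array(c["t"])
    v,u=np.mgrid[0:480,0:640]
    P=np.stack([(u-c["cx"])/c["fx"]*d,(v-c["cy"])/c["fy"]*d,d],-1)
    return (P-t)@R
E
python3 - <<'E'
from h import *
for n in("top","side"):
    im,d=bot.grab_frame(n); cv2.imwrite(f"pics/{n}0.png",im[:,:,::-1]); np.save(f"{n}0.npy",d)
    for q in("stand_a","cap_a","knob_a"):
        print(n,q,[(np.round(r["bbox"]).tolist(),round(r["conf"],2)) for r in bot.spot_in(q,n)])
    c=bot.calibration(n);print(c["fx"],(-np.array(c["R"]).T@c["t"]).round(),np.array(c["R"]).round(2).tolist())
print(bot.read_state())
E
```

```text
pics
top stand_a [([395.0, 234.0, 469.0, 315.0], 0.91), ([242.0, 202.0, 321.0, 285.0], 0.58)]
top cap_a [([429.0, 229.0, 460.0, 256.0], 0.98), ([272.0, 301.0, 298.0, 326.0], 0.94), ([204.0, 205.0, 226.0, 226.0], 0.9), ([320.0, 287.0, 344.0, 313.0], 0.76), ([462.0, 206.0, 486.0, 228.0], 0.68), ([265.0, 188.0, 290.0, 219.0], 0.6)]
top knob_a [([256.0, 202.0, 302.0, 278.0], 0.96), ([410.0, 233.0, 459.0, 314.0], 0.56)]
575.9185236923036 [ 203. -166. 1228.] [[0.14, -0.99, -0.01], [-0.94, -0.13, -0.33], [0.32, 0.05, -0.94]]
side stand_a [([271.0, 255.0, 334.0, 338.0], 0.87), ([329.0, 215.0, 398.0, 280.0], 0.58)]
side cap_a [([354.0, 288.0, 370.0, 307.0], 0.88), ([346.0, 202.0, 363.0, 216.0], 0.71), ([347.0, 306.0, 371.0, 327.0], 0.67), ([325.0, 236.0, 339.0, 250.0], 0.55), ([279.0, 241.0, 300.0, 257.0], 0.52)]
side knob_a [([339.0, 213.0, 392.0, 261.0], 0.95), ([275.0, 258.0, 331.0, 316.0], 0.67)]
577.1189300348493 [ -58. 1086.  779.] [[-0.88, -0.47, -0.02], [-0.18, 0.38, -0.91], [0.43, -0.8, -0.42]]
{'time': 0.4, 'joint_positions': array([-7.84789749e+01,  1.76606845e+01,  9.36231339e+01,  6.61066787e-04,
        6.87355010e+01, -3.99157940e+00]), 'qvel': array([ 0.06287865,  0.02368824, -0.16442163,  0.03976719, -0.02919543,
       -0.0906731 ]), 'joint_torque': array([ 8.25943298e-04, -4.14676738e+01, -2.76532173e+01, -9.78938965e-05,
        4.26167695e-03,  3.19751500e-06]), 'tool_pos': array([ 167.1300644 , -602.11649738,  231.07584634]), 'tcp_rot': array([[ 9.63572761e-01,  2.67446315e-01, -5.68101027e-05],
       [ 2.67446318e-01, -9.63572704e-01,  3.32541658e-04],
       [ 3.41963766e-05, -3.35621737e-04, -9.99999943e-01]]), 'contact_force': array([ 0.21504192, -1.07777678, -0.43736311]), 'wrist_torque': array([-0.03152738,  0.00060382, -0.0139058 ]), 'grasp_force': 0.0, 'width': 85.1582356007872}
```

View pics/top0.png

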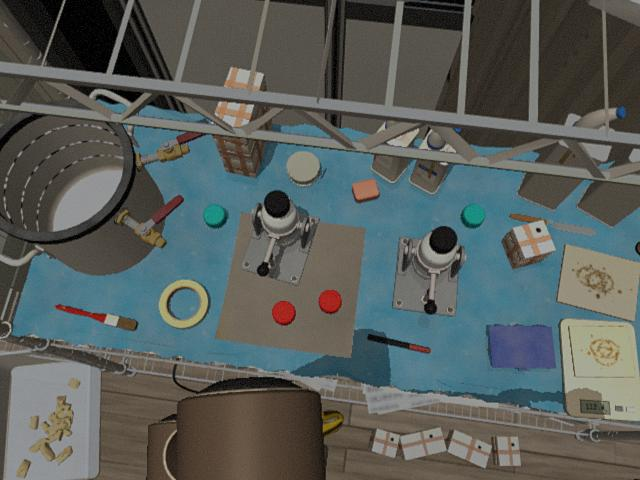

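View pics/side0.png

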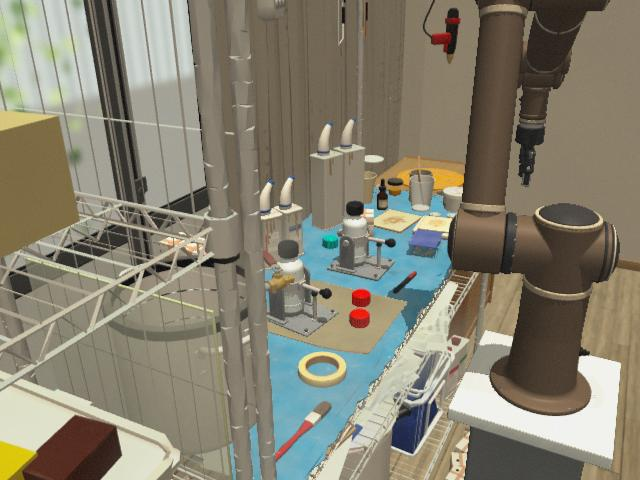

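The top view shows the left cradle with its cap at about (277,203) and its knob at (264,269). The right cradle's cap is at (443,239). A truss crosses the upper part of the image, at rows 60–160.

Run:
```python
from h import *
d=np.load("top0.npy");P=pts("top",d);im=cv2.imread("pics/top0.png");g=im.max(2)
def blob(u0,u1,v0,v1,zl,zh,dark=True):
    p=P[v0:v1,u0:u1].reshape(-1,3);k=g[v0:v1,u0:u1].ravel()<60
    m=(p[:,2]>zl)&(p[:,2]<zh)&(k if dark else True)
    q=p[m];return len(q),q.mean(0).round(1),((q.max(0)+q.min(0))/2).round(1),q.min(0).round(),q.max(0).round()
print("captop",blob(262,294,186,222,192,210))
print("knob",blob(254,276,258,280,85,115))
# base plate
p=P[200:290,236:325].reshape(-1,3);q=p[(p[:,2]>4)&(p[:,2]<14)]
r=cv2.minAreaRect(q[:,:2].astype(np.float32));print("base",r, np.median(q[:,2]))
print("table z",np.median(P[320:340,240:260,2]))
for v in(20,75,85,110,140,150):
  for u in(150,260,280,300,330): print(v,u,P[v,u].round(),end=' ')
  print()
print("box",P[80,240].round(),"pot",P[105,120].round(), P[230,60].round(),"valve",P[228,140].round(),P[205,172].round())
# side
d=np.load("side0.npy");P=pts("side",d);im=cv2.imread("pics/side0.png");g=im.max(2)
print("s captop",blob(276,303,238,262,170,210))
print("s knob",blob(314,334,284,304,75,115))
print("pot side",P[250:430:20,60:250:30,2].round().tolist())
```

```text
captop (463, array([610.1, -14.7, 198. ]), array([611.2, -13.8, 198.6]), array([586., -37., 192.]), array([636.,  10., 205.]))
knob (128, array([499.7,   2.1, 103.4]), array([508.1,   3.5,  99.7]), array([487.,  -8.,  87.]), array([529.,  15., 113.]))
base ((588.5510864257812, -9.288810729980469), (211.25567626953125, 200.36727905273438), 7.738399028778076) 7.288890516097936
table z 2.812417054619843
20 150 [1183.  444.  -44.] 20 260 [1184.  138.    4.] 20 280 [1182.   84.   15.] 20 300 [1188.   33.   15.] 20 330 [ 355. -147. 1042.] 
75 150 [1155.  503. -266.] 75 260 [886.  64. 203.] 75 280 [1185.  103. -234.] 75 300 [1181.   42. -216.] 75 330 [1141.  -52. -140.] 
85 150 [ 318.  -83. 1040.] 85 260 [860.  59. 207.] 85 280 [1185.  107. -286.] 85 300 [1182.   44. -268.] 85 330 [1142.  -52. -191.] 
110 150 [883. 357.   8.] 110 260 [836.  62. 148.] 110 280 [ 317. -132. 1034.] 110 300 [ 318. -140. 1035.] 110 330 [ 318. -152. 1038.] 
140 150 [804. 339.   5.] 140 260 [ 318. -122. 1007.] 140 280 [ 317. -131. 1010.] 140 300 [ 318. -139. 1011.] 140 330 [ 320. -152. 1011.] 
150 150 [780. 334.   
[... 219 characters left out ...]
ray([592.5, -13.8, 175. ]), array([592.5, -13.8, 175. ]), array([591., -19., 170.]), array([594.,  -8., 180.]))
s knob (90, array([502.2,  10.2,  95.8]), array([511.8,   6.7,  92.5]), array([488.,  -5.,  77.]), array([536.,  19., 108.]))
pot side [[513.0, 116.0, 68.0, 42.0, 197.0, 507.0, 501.0], [360.0, 56.0, 7.0, 527.0, 508.0, 244.0, 267.0], [312.0, 333.0, 351.0, 507.0, 383.0, 198.0, 216.0], [270.0, 293.0, 506.0, 329.0, 345.0, 358.0, 274.0], [226.0, 506.0, 270.0, 290.0, 309.0, 327.0, 391.0], [505.0, 204.0, 229.0, 250.0, 271.0, 294.0, 367.0], [126.0, 159.0, 185.0, 216.0, 230.0, 251.0, 337.0], [279.0, 107.0, 137.0, 166.0, 188.0, 212.0, 307.0], [280.0, 282.0, 87.0, 118.0, 147.0, 172.0, 276.0]]
```

```bash
cat > fit.py <<'E'
from h import *
from scipy.optimize import least_squares
def sph(p,c0,r=13):
    for _ in range(5):
        e=abs(np.linalg.norm(p-c0,axis=1)-r);q=p[e<(6 if _<2 else 3)]
        c0=least_squares(lambda c:np.linalg.norm(q-c,axis=1)-r,c0,loss='soft_l1').x
    return c0.round(1),len(q)
for n,bc,bk in(("top",(255,300,180,230),(250,282,254,284)),("side",(270,308,234,266),(310,336,280,306))):
    P=pts(n,np.load(n+"0.npy"));g=cv2.imread(f"pics/{n}0.png").max(2)
    def sel(b):
        u0,u1,v0,v1=b;return P[v0:v1,u0:u1].reshape(-1,3)[g[v0:v1,u0:u1].ravel()<70]
    k=sel(bk);print(n,"knob",sph(k,np.array([497,2,95.])))
    c=sel(bc);print(" cap z",np.percentile(c[:,2],[5,25,50,75,90]).round())
    c=c[(c[:,2]>171)&(c[:,2]<203)]
    if len(c)>30:  # cylinder wall+top : robust outer circle
        hull=cv2.minEnclosingCircle(c[c[:,2]>185][:,:2].astype(np.float32));print(" cap circ",hull,len(c))
E
python3 fit.py
```

```text
top knob (array([499. ,   3.5,  95.3]), 112)
 cap z [ 47. 178. 197. 199. 200.]
 cap circ ((611.7410278320312, -14.16954517364502), 25.381261825561523) 549
side knob (array([500.6,   3.7,  93.4]), 70)
 cap z [169. 174. 178. 185. 188.]
 cap circ ((592.7547607421875, -7.7292985916137695), 11.753996849060059) 62
```

```bash
python3 -m jog '[{"x":34.45,"y":-35.34,"jaw":-0.2},{"x":34.45,"y":-35.34,"jaw":-0.2},{"x":34.45,"y":-35.34,"jaw":-0.2},{"x":34.45,"y":-35.34,"jaw":-0.2},{"x":34.45,"y":-35.34,"jaw":-0.2},{"x":34.45,"y":-35.34,"jaw":-0.2},{"x":34.45,"y":-35.34,"jaw":-0.2},{"x":34.45,"y":-35.34,"jaw":-0.2},{"x":34.45,"y":-35.34,"jaw":-0.2},{"x":34.45,"y":-35.34,"jaw":-0.2},{"x":34.45,"y":-35.34,"jaw":-0.2},{"x":34.45,"y":-35.34,"jaw":-0.2},{"x":34.45,"y":-35.34,"jaw":-0.2},{"x":34.45,"y":-35.34,"jaw":-0.2},{"yaw":0.143,"jaw":-0.2},{"yaw":0.143,"jaw":-0.2},{"yaw":0.142,"jaw":-0.2},{"jaw":-0.2}]' 40; python3 -c "
from station import bot
s=bot.read_state();print(s)"
```

```text
{'time': 0.4, 'joint_positions': array([-7.84789749e+01,  1.76606845e+01,  9.36231339e+01,  6.61066787e-04,
        6.87355010e+01, -3.99157940e+00]), 'qvel': array([ 0.06287865,  0.02368824, -0.16442163,  0.03976719, -0.02919543,
       -0.0906731 ]), 'joint_torque': array([ 8.25943298e-04, -4.14676738e+01, -2.76532173e+01, -9.78938965e-05,
        4.26167695e-03,  3.19751500e-06]), 'tool_pos': array([ 167.1300644 , -602.11649738,  231.07584634]), 'tcp_rot': array([[ 9.63572761e-01,  2.67446315e-01, -5.68101027e-05],
       [ 2.67446318e-01, -9.63572704e-01,  3.32541658e-04],
       [ 3.41963766e-05, -3.35621737e-04, -9.99999943e-01]]), 'contact_force': array([ 0.21504192, -1.07777678, -0.43736311]), 'wrist_torque': array([-0.03152738,  0.00060382, -0.0139058 ]), 'grasp_force': 0.0, 'width': 85.1582356007872}$[0]: bad value
```

```bash
python3 -m jog '[{"x":34.45,"y":-35.34,"z":0,"yaw":0,"jaw":-0.2}]' 40;python3 -m jog --help
```

```text
time: 0.52
tool_pos: [190.1, -560.9, 231.4]
tcp_rot: [[0.964, 0.264, 0.0], [0.264, -0.964, -0.002], [-0.001, 0.002, -1.0]]
contact_force: [0.4, 1.2, -0.8]
width: 70.1
grasp_force: 0.0invalid input: not JSON, or not a number
```

```bash
python3 -m jog '[{"x":34.45,"y":-35.34,"z":0,"yaw":0,"jaw":-0.2},{"x":34.45,"y":-35.34,"z":0,"yaw":0,"jaw":-0.2},{"x":34.45,"y":-35.34,"z":0,"yaw":0,"jaw":-0.2},{"x":34.45,"y":-35.34,"z":0,"yaw":0,"jaw":-0.2},{"x":34.45,"y":-35.34,"z":0,"yaw":0,"jaw":-0.2},{"x":34.45,"y":-35.34,"z":0,"yaw":0,"jaw":-0.2},{"x":34.45,"y":-35.34,"z":0,"yaw":0,"jaw":-0.2},{"x":34.45,"y":-35.34,"z":0,"yaw":0,"jaw":-0.2},{"x":34.45,"y":-35.34,"z":0,"yaw":0,"jaw":-0.2},{"x":34.45,"y":-35.34,"z":0,"yaw":0,"jaw":-0.2},{"x":34.45,"y":-35.34,"z":0,"yaw":0,"jaw":-0.2},{"x":34.45,"y":-35.34,"z":0,"yaw":0,"jaw":-0.2},{"x":34.45,"y":-35.34,"z":0,"yaw":0,"jaw":-0.2},{"x":0,"y":0,"z":0,"yaw":0.143,"jaw":-0.2},{"x":0,"y":0,"z":0,"yaw":0.143,"jaw":-0.2},{"x":0,"y":0,"z":0,"yaw":0.142,"jaw":-0.2},{"x":0,"y":0,"z":0,"yaw":0,"jaw":-0.2}]' 40; python3 -c "
from station import bot
s=bot.read_state();print(s['joint_positions'],s['width'])"
```

```text
time: 2.65
tool_pos: [499.6, 3.6, 231.4]
tcp_rot: [[0.988, -0.155, 0.0], [-0.155, -0.988, -0.0], [0.0, 0.0, -1.0]]
contact_force: [-0.6, -0.7, -0.3]
width: 51.2
grasp_force: 0.0
[-4.58251475e+00  3.68940331e+00  1.10191563e+02 -1.76935457e-03
  6.61057899e+01  9.43177011e+01] 51.23334901872921
```

```bash
python3 -m jog '[{"x":0,"y":0,"z":35,"yaw":0,"jaw":-0.2},{"x":0,"y":0,"z":35,"yaw":0,"jaw":-0.2},{"x":0,"y":0,"z":35,"yaw":0,"jaw":-0.2},{"x":0,"y":0,"z":30,"yaw":0,"jaw":-0.2},{"x":0,"y":0,"z":20,"yaw":0,"jaw":-0.2},{"x":0,"y":0,"z":0,"yaw":0,"jaw":-0.2},{"x":0,"y":0,"z":0,"yaw":0,"jaw":0.2},{"x":0,"y":0,"z":0,"yaw":0,"jaw":0.4},{"x":0,"y":0,"z":0,"yaw":0,"jaw":1},{"x":0,"y":0,"z":0,"yaw":0,"jaw":1},{"x":0,"y":0,"z":0,"yaw":0,"jaw":1},{"x":0,"y":0,"z":0,"yaw":0,"jaw":1}]' 30
python3 - <<'E'
from h import *
im,_=bot.grab_frame("side");cv2.imwrite("pics/s1.png",cv2.resize(im[200:360,220:440,::-1],None,fx=3,fy=3))
E
```

```text
time: 4.15
tool_pos: [500.8, 3.5, 77.7]
tcp_rot: [[0.988, -0.156, 0.003], [-0.156, -0.988, -0.0], [0.003, -0.0, -1.0]]
contact_force: [-0.9, 1.1, 7.2]
width: 24.1
grasp_force: 29.4
```

View pics/s1.png

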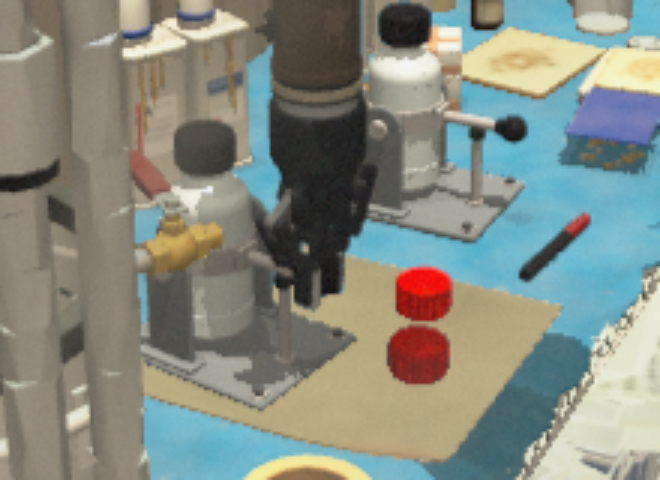

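```bash
python3 -m jog '[{"x":0,"y":0,"z":0,"yaw":0,"jaw":1},{"x":0.55,"y":0,"z":-11.3,"yaw":0,"jaw":1},{"x":1.65,"y":0,"z":-11.1,"yaw":0,"jaw":1},{"x":2.8,"y":0,"z":-11,"yaw":0,"jaw":1},{"x":3.75,"y":0,"z":-10.6,"yaw":0,"jaw":1},{"x":4.85,"y":0,"z":-10.2,"yaw":0,"jaw":1},{"x":5.8,"y":0,"z":-9.7,"yaw":0,"jaw":1},{"x":6.7,"y":0,"z":-9.1,"yaw":0,"jaw":1},{"x":7.6,"y":0,"z":-8.3,"yaw":0,"jaw":1},{"x":0,"y":0,"z":0,"yaw":0,"jaw":1},{"x":0,"y":0,"z":0,"yaw":0,"jaw":1}]' 45
python3 - <<'E'
from h import *
im,_=bot.grab_frame("side");cv2.imwrite("pics/s2.png",cv2.resize(im[180:340,220:440,::-1],None,fx=3,fy=3))
E
```

```text
time: 5.58
tool_pos: [534.1, -1.7, 159.1]
tcp_rot: [[0.988, -0.157, 0.003], [-0.157, -0.988, 0.0], [0.003, -0.001, -1.0]]
contact_force: [-0.2, 3.2, 2.5]
width: 23.4
grasp_force: 45.3
```

View pics/s2.png

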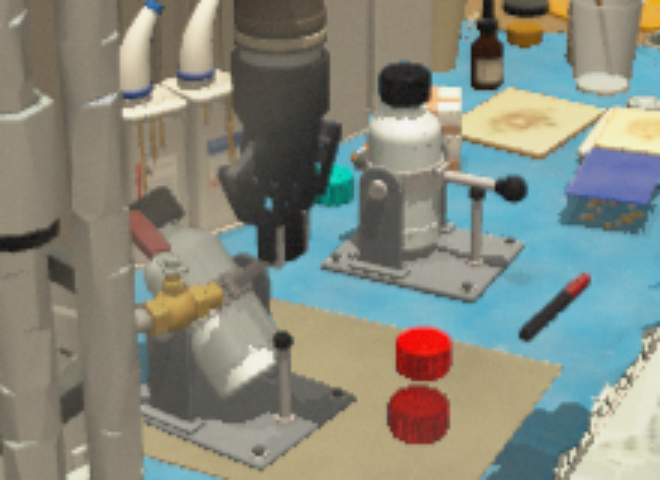

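```bash
python3 -m jog '[{"x":0,"y":0,"z":0,"yaw":0,"jaw":1},{"x":0,"y":0,"z":0,"yaw":0,"jaw":1},{"x":0,"y":0,"z":0,"yaw":0,"jaw":1},{"x":0,"y":0,"z":0,"yaw":0,"jaw":1},{"x":0,"y":0,"z":0,"yaw":0,"jaw":1},{"x":0,"y":0,"z":0,"yaw":0,"jaw":1},{"x":0,"y":0,"z":0,"yaw":0,"jaw":1},{"x":0,"y":0,"z":0,"yaw":0,"jaw":1},{"x":0,"y":0,"z":0,"yaw":0,"jaw":1},{"x":-7.6,"y":0,"z":8.3,"yaw":0,"jaw":1},{"x":-6.7,"y":0,"z":9.1,"yaw":0,"jaw":1},{"x":-5.8,"y":0,"z":9.7,"yaw":0,"jaw":1},{"x":-4.85,"y":0,"z":10.2,"yaw":0,"jaw":1},{"x":-3.75,"y":0,"z":10.6,"yaw":0,"jaw":1},{"x":-2.8,"y":0,"z":11,"yaw":0,"jaw":1},{"x":-1.65,"y":0,"z":11.1,"yaw":0,"jaw":1},{"x":-0.55,"y":0,"z":11.3,"yaw":0,"jaw":1},{"x":0,"y":0,"z":1.5,"yaw":0,"jaw":1},{"x":0,"y":0,"z":0,"yaw":0,"jaw":1}]'
```

```text
time: 8.0
tool_pos: [501.0, 3.4, 77.5]
tcp_rot: [[0.988, -0.154, 0.002], [-0.154, -0.988, -0.001], [0.002, 0.0, -1.0]]
contact_force: [-5.6, 5.3, 21.1]
width: 23.1
grasp_force: 50.4
```

```bash
python3 -m jog '[{"x":0,"y":0,"z":-1,"yaw":0,"jaw":-0.2},{"x":0,"y":0,"z":0,"yaw":0,"jaw":-0.2},{"x":0,"y":0,"z":0,"yaw":0,"jaw":-0.2},{"x":0,"y":0,"z":0,"yaw":0,"jaw":-0.2},{"x":0,"y":0,"z":-20,"yaw":0,"jaw":-0.2},{"x":-10,"y":20,"z":-40,"yaw":0,"jaw":-0.5},{"x":-20,"y":50,"z":-40,"yaw":0,"jaw":-0.7},{"x":-20,"y":60,"z":-40,"yaw":0,"jaw":-0.7},{"x":-20,"y":30,"z":-30,"yaw":0,"jaw":-0.7},{"x":0,"y":0,"z":0,"yaw":0,"jaw":-0.7}]'
python3 - <<'E'
from h import *
for n in("top","side"):
    im,d=bot.grab_frame(n); cv2.imwrite(f"pics/{n}0.png",im[:,:,::-1]); np.save(f"{n}0.npy",d)
im=cv2.imread("pics/top0.png");cv2.imwrite("pics/t3.png",cv2.resize(im[160:360,180:440],None,fx=3,fy=3))
E
python3 fit.py
```

```text
time: 9.25
tool_pos: [412.7, -133.4, 238.9]
tcp_rot: [[0.987, -0.16, 0.005], [-0.16, -0.987, -0.003], [0.006, 0.002, -1.0]]
contact_force: [0.8, 0.6, 0.2]
width: 72.9
grasp_force: 0.0
top knob (array([497.5,   5. ,  96.9]), 16)
 cap z [ 59. 192. 197. 200. 584.]
 cap circ ((612.2617797851562, -14.107017517089844), 25.442663192749023) 536
side knob (array([501.2,   3.2,  93.4]), 69)
 cap z [168. 172. 176. 182. 186.]
 cap circ ((593.3851928710938, -6.484694480895996), 9.32810115814209) 43
```

View pics/t3.png

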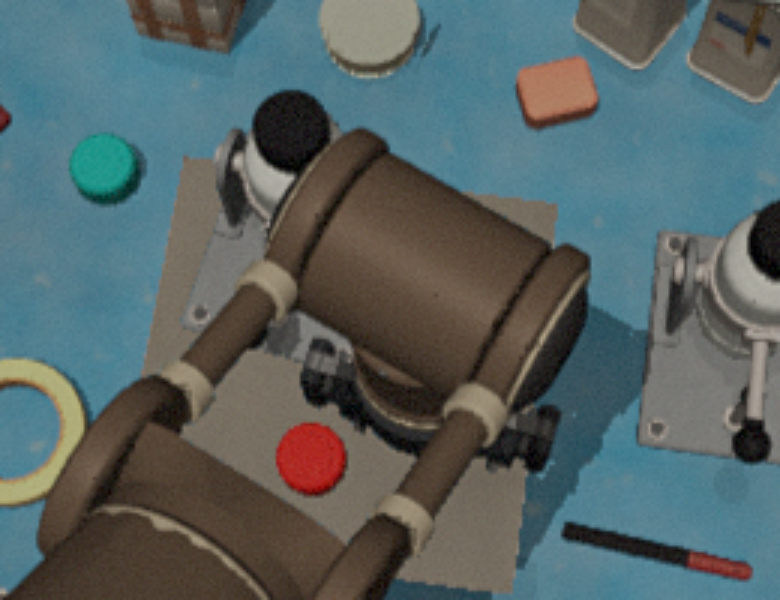

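```bash
python3 -m jog '[{"x":29.6,"y":-24.9,"z":0,"yaw":0,"jaw":-1},{"x":29.6,"y":-24.9,"z":0,"yaw":0,"jaw":-1},{"x":29.6,"y":-24.9,"z":0,"yaw":0,"jaw":-1},{"x":29.6,"y":-24.9,"z":0,"yaw":0,"jaw":-1},{"x":29.6,"y":-24.9,"z":0,"yaw":0,"jaw":-1},{"x":29.6,"y":-24.9,"z":0,"yaw":0,"jaw":-1},{"x":0,"y":0,"z":0,"yaw":-0.16,"jaw":-1},{"x":0,"y":0,"z":0,"yaw":-0.16,"jaw":-1},{"x":0,"y":0,"z":0,"yaw":-0.16,"jaw":-1},{"x":0,"y":0,"z":0,"yaw":-0.16,"jaw":-1},{"x":0,"y":0,"z":0,"yaw":-0.16,"jaw":-1},{"x":0,"y":0,"z":0,"yaw":0,"jaw":-1}]' 30
```

```text
time: 10.85
tool_pos: [610.1, -9.8, 234.0]
tcp_rot: [[0.8, 0.599, -0.004], [0.599, -0.8, 0.001], [-0.003, -0.003, -1.0]]
contact_force: [0.3, -0.1, -0.6]
width: 85.1
grasp_force: 0.0
```

```bash
python3 -m jog '[{"x":-1.1,"y":4.7,"z":15,"yaw":0,"jaw":-1},{"x":0,"y":0,"z":20,"yaw":0,"jaw":-1},{"x":0,"y":0,"z":20,"yaw":0,"jaw":-1},{"x":0,"y":0,"z":14,"yaw":0,"jaw":-1},{"x":0,"y":0,"z":0,"yaw":0,"jaw":-1},{"x":0,"y":0,"z":0,"yaw":0,"jaw":-0.4},{"x":0,"y":0,"z":0,"yaw":0,"jaw":-0.2},{"x":0,"y":0,"z":0,"yaw":0,"jaw":1},{"x":0,"y":0,"z":0,"yaw":0,"jaw":1},{"x":0,"y":0,"z":0,"yaw":0,"jaw":1}]' 30
python3 - <<'E'
from h import *
s=bot.read_state();print(s['wrist_torque'],s['joint_positions'])
im,_=bot.grab_frame("side");cv2.imwrite("pics/s4.png",cv2.resize(im[180:340,220:440,::-1],None,fx=3,fy=3))
E
```

```text
time: 12.1
tool_pos: [613.4, -15.6, 168.9]
tcp_rot: [[0.8, 0.599, 0.002], [0.599, -0.8, 0.0], [0.002, 0.001, -1.0]]
contact_force: [-1.1, 0.7, 5.8]
width: 49.3
grasp_force: 31.4
[0.23914555 0.30645282 0.01810152] [-5.53570340e+00  2.00028280e+01  9.81949889e+01  2.66059050e-02
  6.17061081e+01  4.76213952e+01]
```

View pics/s4.png

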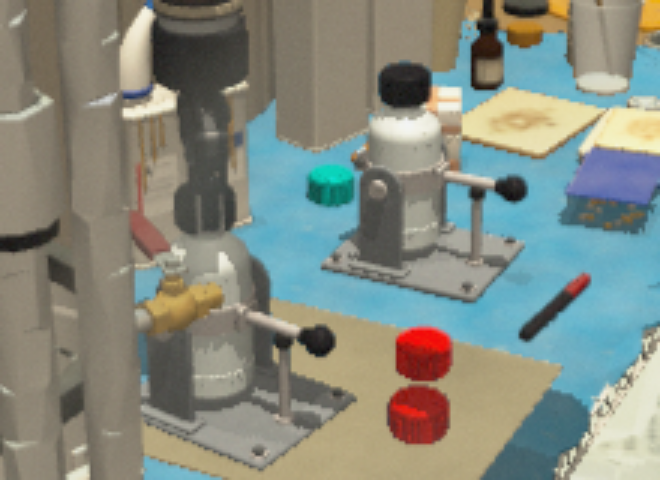

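The side view shows the fingers closed on the left cap and the flask upright with its lever on the rest. I'll try counter-clockwise first.

```bash
python3 -m jog '[{"x":0,"y":0,"z":0,"yaw":-0.07,"jaw":1},{"x":0,"y":0,"z":0,"yaw":-0.07,"jaw":1},{"x":0,"y":0,"z":0,"yaw":-0.07,"jaw":1},{"x":0,"y":0,"z":0,"yaw":-0.07,"jaw":1},{"x":0,"y":0,"z":0,"yaw":0,"jaw":1}]'
python3 - <<'E'
from h import *
s=bot.read_state();print(s['wrist_torque'],s['joint_positions'][5])
E
```

```text
time: 12.78
tool_pos: [613.7, -14.8, 168.7]
tcp_rot: [[0.606, 0.796, 0.002], [0.796, -0.606, 0.002], [0.003, 0.0, -1.0]]
contact_force: [-1.7, 3.1, 6.0]
width: 48.7
grasp_force: 30.6
[ 0.57133596  0.20442199 -0.51347242] 31.692514817256946
```

```bash
python3 -m jog '[{"x":0,"y":0,"z":0,"yaw":0.1,"jaw":1},{"x":0,"y":0,"z":0,"yaw":0.1,"jaw":1},{"x":0,"y":0,"z":0,"yaw":0.08,"jaw":1},{"x":0,"y":0,"z":0,"yaw":0,"jaw":1}]'
python3 - <<'E'
from h import *
s=bot.read_state();print(s['wrist_torque'],s['joint_positions'][5])
E
python3 -m jog '[{"x":0,"y":0,"z":0,"yaw":0.07,"jaw":1},{"x":0,"y":0,"z":0,"yaw":0.07,"jaw":1},{"x":0,"y":0,"z":0,"yaw":0.07,"jaw":1},{"x":0,"y":0,"z":0,"yaw":0.07,"jaw":1},{"x":0,"y":0,"z":0,"yaw":0,"jaw":1}]'
python3 - <<'E'
from h import *
s=bot.read_state();print(s['wrist_torque'],s['joint_positions'][5])
E
```

```text
time: 13.28
tool_pos: [613.5, -15.7, 168.7]
tcp_rot: [[0.801, 0.599, 0.002], [0.599, -0.801, -0.0], [0.002, 0.001, -1.0]]
contact_force: [-1.3, 0.8, 5.6]
width: 48.9
grasp_force: 31.6
[ 0.27917484  0.14226455 -0.09317887] 47.68530800805093
time: 13.9
tool_pos: [613.2, -15.6, 168.7]
tcp_rot: [[0.935, 0.354, 0.001], [0.354, -0.935, 0.0], [0.001, 0.0, -1.0]]
contact_force: [-2.1, 1.2, 5.1]
width: 48.9
grasp_force: 31.7
[ 0.24820952  0.32709603 -0.03218766] 63.72565998982518
```

```bash
cat > w.py <<'E'
from station import bot
s=bot.read_state();print(s['wrist_torque'].round(2),s['joint_positions'][5].round(1))
E
python3 -m jog '[{"x":0,"y":0,"z":0,"yaw":0.09,"jaw":1},{"x":0,"y":0,"z":0,"yaw":0.09,"jaw":1},{"x":0,"y":0,"z":0,"yaw":0.09,"jaw":1},{"x":0,"y":0,"z":0,"yaw":0,"jaw":1}]' ; python3 w.py
python3 -m jog '[{"x":0,"y":0,"z":0,"yaw":0.09,"jaw":1},{"x":0,"y":0,"z":0,"yaw":0.09,"jaw":1},{"x":0,"y":0,"z":0,"yaw":0,"jaw":1}]' ; python3 w.py
```

```text
time: 14.4
tool_pos: [613.0, -15.4, 168.7]
tcp_rot: [[0.996, 0.092, 0.001], [0.092, -0.996, 0.001], [0.001, -0.0, -1.0]]
contact_force: [-2.2, 1.8, 6.7]
width: 49.0
grasp_force: 31.7
[ 0.38  0.39 -0.01] 79.2
time: 14.78
tool_pos: [613.1, -15.2, 168.7]
tcp_rot: [[0.996, -0.088, 0.001], [-0.088, -0.996, 0.001], [0.001, -0.001, -1.0]]
contact_force: [-1.9, 2.4, 6.6]
width: 48.9
grasp_force: 31.7
[ 0.42  0.3  -0.03] 89.5
```

```bash
python3 -m jog '[{"x":0,"y":0,"z":0,"yaw":0.07,"jaw":1},{"x":0,"y":0,"z":0,"yaw":0,"jaw":1}]' |tail -3; python3 w.py
python3 -m jog '[{"x":0,"y":0,"z":-2,"yaw":0,"jaw":1},{"x":0,"y":0,"z":-2,"yaw":0,"jaw":1},{"x":0,"y":0,"z":-2,"yaw":0,"jaw":1},{"x":0,"y":0,"z":0,"yaw":0,"jaw":1}]' ; python3 w.py
```

```text
contact_force: [-2.2, 3.1, 6.2]
width: 48.9
grasp_force: 31.7
[0.46 0.33 0.02] 93.5
time: 15.52
tool_pos: [612.5, -15.3, 172.9]
tcp_rot: [[0.988, -0.157, -0.001], [-0.157, -0.988, 0.001], [-0.001, -0.001, -1.0]]
contact_force: [1.9, 4.5, -3.4]
width: 48.7
grasp_force: 31.6
[ 0.78 -0.21  0.02] 93.5
```

```bash
python3 -m jog '[{"x":0,"y":0,"z":-3,"yaw":0,"jaw":1},{"x":0,"y":0,"z":-3,"yaw":0,"jaw":1},{"x":0,"y":0,"z":0,"yaw":0,"jaw":1}]' ; python3 w.py
```

```text
time: 15.9
tool_pos: [612.5, -15.4, 179.6]
tcp_rot: [[0.988, -0.157, -0.001], [-0.157, -0.988, 0.001], [-0.001, -0.001, -1.0]]
contact_force: [0.1, 4.3, -2.5]
width: 48.9
grasp_force: 32.0
[ 0.82 -0.02 -0.03] 93.5
```

```bash
python3 -m jog '[{"x":0,"y":0,"z":-5,"yaw":0,"jaw":1},{"x":0,"y":0,"z":-8,"yaw":0,"jaw":1},{"x":0,"y":0,"z":-13,"yaw":0,"jaw":1},{"x":0,"y":0,"z":-15,"yaw":0,"jaw":1},{"x":0,"y":0,"z":-15,"yaw":0,"jaw":1},{"x":0,"y":0,"z":-15,"yaw":0,"jaw":1},{"x":0,"y":0,"z":-15,"yaw":0,"jaw":1},{"x":0,"y":0,"z":-12,"yaw":0,"jaw":1},{"x":0,"y":0,"z":-7,"yaw":0,"jaw":1},{"x":0,"y":0,"z":0,"yaw":0,"jaw":1},{"x":0,"y":0,"z":0,"yaw":0,"jaw":1}]'
python3 - <<'E'
from h import *
im,d=bot.grab_frame("side");cv2.imwrite("pics/s5.png",cv2.resize(im[180:340,220:440,::-1],None,fx=3,fy=3))
P=pts("side",d)[180:262,270:312].reshape(-1,3);im=im[180:262,270:312].reshape(-1,3)
q=P[(im.max(1)<70)&(abs(P[:,0]-612)<32)&(abs(P[:,1]+14)<32)&(P[:,2]>200)];print(np.percentile(q[:,2],[1,5,10,50]))
E
```

```text
time: 17.27
tool_pos: [612.3, -15.8, 283.7]
tcp_rot: [[0.988, -0.157, -0.001], [-0.157, -0.988, 0.0], [-0.001, 0.0, -1.0]]
contact_force: [0.2, -0.4, -0.6]
width: 48.6
grasp_force: 32.2
[284.75928527 289.84369011 295.7286796  318.28289657]
```

View pics/s5.png

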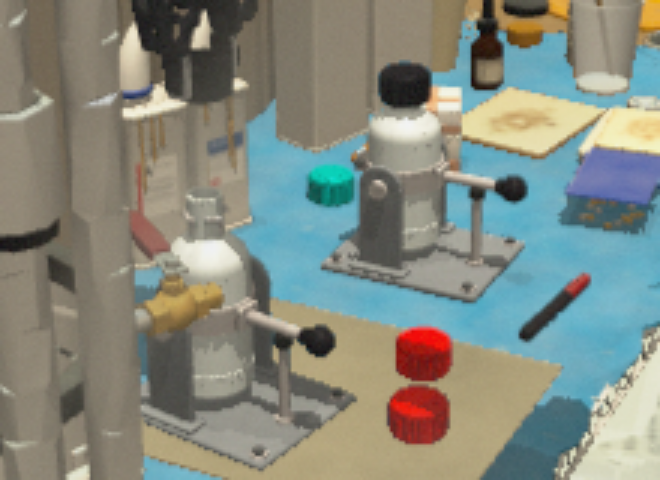

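The neck is open at (205,210). The cap is held straight above it, about 89 mm over the rim, and the lever is on its rest.

```bash
python3 -c "
from station import bot
print(bot.job_done())"
```

```text
the job is handed in; nothing more can be done
None
```

I tipped the left flask to about 45°, held it for over a second and laid its lever back; its cap opened clockwise, and the arm has handed in still holding it upright, about 89 mm straight above the open neck.

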